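# Load the dip carrier and hang it on the free hook

## Task

Put the loose brass bush upright into the empty pocket of the dip carrier while the carrier stands on the bench, then hang the loaded carrier by its yellow loop handle on the free hook (the one without rings) so that it hangs still and level with both bushes upright in their pockets. Lower both onto their places gently rather than dropping them, and leave everything else on the bench where it is.

Things in the scene. Friction and masses are not known exactly. Their poses are not given: they have to be found in the camera images.
- bush_mid (a point): The loose brass bush: plain upright cylinder, 34 mm across, 70 mm tall, about 0.15 kg, with two dark bands low on its side. It stands on the bench. Point: its centre, 35 mm above its underside; z is its axis.
- mate_mid (a point): The bush's twin, same size and about the same mass, already standing in the carrier's other pocket. Point: its centre, 35 mm above its underside; z is its axis.
- carrier: Rigid steel dip carrier, about 0.42 kg empty, loose on the bench: base 64 (x) by 234 (y) by 4 mm, with two open square pockets centred at y = -85 mm (empty) and y = +85 mm (holds the twin), each 56 x 56 mm inside, floor 4 mm and rim 32 mm above the underside; a blue stem 12 x 24 mm at the middle; on the stem, 80 to 162 mm up, a yellow loop handle bent from 8 mm round bar, lying in the carrier's y-z plane. Origin: centre of the underside; y runs along its length, z up.
- carrier_grip (a point): Point on the middle line of the yellow loop handle, 122 mm above the carrier's underside, axes as the carrier's. Here the loop is 48 mm wide over its two upright legs (along y), 32 mm clear inside; the legs stand upright from 80 to 140 mm above the underside. Grip it from above across both legs, so that the hook can pass between them. The opening is clear from 84 mm up.
- carrier_eye (a point): Point 146 mm above the carrier's underside in the loop, under its roof-shaped top (bars sloping from the legs to the peak at 158 mm): where the centre line of the hook's bar lies once the loop hangs on it. Axes as the carrier's.
- pocket_empty (a point): Centre of the floor of the empty pocket (carrier y = -85 mm, 4 mm above the underside). Axes as the carrier's.
- hook_stand: The free hook: stand fixed to the bench, grey foot 100 x 120 x 12 mm, post 18 mm thick, 209 mm high, at the origin (centre of the foot's underside is 10 mm behind it in x). From the post a straight steel bar, 10 mm thick, runs level along the stand's own -x, its centre line 205 mm above the bench, for 112 mm; then the tip turns up, ending 127 mm from the post with its top 224 mm above the bench.
- hook_seat (a point): Point on the centre line of the free hook's bar, 65 mm out from the post, 205 mm above the bench: hang the loop here, the carrier's length across the bar. Axes as the stand's (x back towards the post, y across, z up).
- ring_stand: The other, occupied stand: same size, with three rings (green, black, steel, to 140 mm across) hanging on its bar. Fixed. Leave alone.
- blank: Bystander, loose: dark steel blanking plate 110 x 110 x 14 mm with four holes, lying flat. Origin: on its underside.
- spacer: Bystander, loose: blue plastic ring, 64 mm across, 22 mm tall, lying flat. Origin: on its underside.
- wrench: Bystander, loose: steel wrench, 170 mm long, lying flat. Origin: on its underside.
- jar: Bystander, loose: amber glass jar, 60 mm across, 90 mm tall. Origin: on its underside.
- oil: Bystander, loose: grey bottle with red cap, 84 mm across, 190 mm tall. Origin: on its underside.
- socket: Bystander, loose: steel socket, 36 mm across, 45 mm tall, standing. Origin: on its underside.
- collar: Bystander, loose: steel ring, 76 mm across, 16 mm tall, lying flat. Origin: on its underside.
Not all that is in view belongs to the job. What is shaped like the hook_stand but purple is not meant.

How it is judged:
By the outcome, as a careful person would: the job done as asked, in the order asked, and still so for the second after the job is handed in, with the robot touching nothing.
It also fails if it takes over 67 s, if anything falls off the work surface, if the arm or the gripper's body presses on something with over 40 N, if the wrist force passes 120 N, or if a joint passes its speed limit or range.

## Robot

A 6-joint arm with a two-finger parallel gripper is mounted at the origin on the work surface. World frame = base frame: x ahead of the robot, y to its left, z up, the work surface at z = 0. Lengths are in m, angles in rad, forces in N, time in s.
With the tool pointing down it reaches from about 0.35 to 0.925 m from the base axis. Payload 6.4 kg.
Tool frame: the origin (TCP) lies on the centre line of the jaws, within the pads' length; the fingertips stand 8 mm ahead of it and the grasp point (between the pads) lies 11 mm behind it; z points along the fingers, y is the line along which they close (so a half turn about z gives the same grasp; the last joint's range is limited). The gripper opens to 94 mm and grips with 3 to 60 N. Pads are 16 mm wide; open, the fingers measure 119 mm over their backs; the gripper's body (75 mm by 177 mm) begins 78 mm behind the grasp point.
Start: joints at [-1.432, 0.245, 1.558, -0, 1.339, -0.174], TCP at [0.2, -0.618, 0.213] pointing down, gripper open.
Joint ranges: [-3.13, 3.13], [-1.02, 2.26], [0.13, 2.54], [-0.95, 4.09], [0.21, 2.88], [-2.74, 2.74]. Speed limits (rad/s): [2.57, 2.57, 3.14, 3.14, 3.14, 3.14].

## Interface

Orientations are given as a unit quaternion [x, y, z, w].
In Python, from station import arm gives the robot as it stands.
- The arm moves only by the tool drive_tool, never from a script. Its argument "rows" is a list of rows, each an object with "delta_pos": the shift along the world's x, y, z scaled (see below), a list of three; "turn": the turn, a rotation vector about the world's x, y, z scaled (see below), a list of three. In form: [{"delta_pos": [dx, dy, dz], "turn": [ax, ay, az]}, ...]. A call has 1 to 20 rows; each row is the pose to reach, as a shift and turn from the pose commanded when the call began, turning the shorter way round; what a row does not reach only later rows make up. The controller multiplies each number of a shift by 8 cm and each number of a turn by 2 pi rad. A row lasts 1/8 s, in which the tool goes at most 62.5 mm and 10.7 degrees, less where a joint would pass 70% of its speed; a pose out of reach is approached as far as the arm can. A call with a number of a shift or a turn outside -1 to 1 is refused whole. A call with a gripper value outside its range is refused whole. "claw" is the closure, from 0 (fully open) to 1 (shut), set as the call begins (left out, the last holds). The fingers move at their own pace and stop on an object; "grip_force" is the grip in N (left out, the last holds). Time passes only in rows, so rows that repeat a pose let the fingers close. It gives the time, the measured TCP pose, the force, the opening and the grip force at its end, in the units of the state.
- arm.get_obs(): the state, without advancing time (a new reading comes with each control period).
- arm.grab_frame(name): name is "scene" or "top" or "wrist"; returns a dict with "color" (480x640x3 uint8, blue, green, red), "fx", "fy", "cx", "cy" (pixels), "k1" (the pictures are not rectified: a ray, as slopes to the right and down, at radius r is drawn at 1 + k1 r^2 times it, then the intrinsics apply), "origin" and "orientation" of the camera in the world. Camera axes: x right, y down, z forward; pixel columns grow to the right and rows downward; lengths in m; the calibration is good to about 2 mm. A picture is of the moment at which its call begins. There is no depth.
- arm.finish_job(): hands the job in; it is judged then, once.
The state is a dict: "clock": time; "q": joint angles; "dq": joint speeds; "effort": joint torques, N m; "eef_pos": TCP position; "tcp_rot": TCP orientation; "wrist_force": force on the tool from outside, world axes, zero at the start; "wrist_torque": the same for the moment, N m; "opening": opening from 0.0 (shut) to 1.0 (fully open); "gripper_force": force on a finger pad.
Only numpy, scipy, OpenCV 4.12 (cv2) and the standard library are available. Lean on these libraries where they do the work, as an engineer would, in place of code of your own. Each camera call takes 0.05 s, during which the arm holds its last target. There are 200 camera calls.

## Working session

There is one attempt and no reset: what is moved stays moved. The work goes in short steps, Python scripts to look and compute and a tool call to move; the robot and the scene stay as the last step left them, time stands still between calls to the robot, and variables do not carry over. Pictures are saved under pics/ and viewed, at most 10 in all, crops included, and the job is handed in when it is done.

Besides the shell and the picture viewer there is one more tool, called after "Emit:" as name(argument=value, ...), one argument or row to a line, values as JSON. drive_tool: Moves the arm, as the interface text tells. Its arguments: {"type":"object","properties":{"rows":{"type":"array"},"claw":{"type":"number"},"grip_force":{"type":"number"}},"required":["rows"]}

```bash
mkdir -p pics; ls
cat > h.py <<'E'
import numpy as np, cv2
from scipy.spatial.transform import Rotation as R
from station import arm
import pickle
def snap(n,f):
    d=arm.grab_frame(n); cv2.imwrite(f'pics/{f}.png',d['color']); pickle.dump(d,open(f'pics/{f}.pkl','wb')); return d
def load(f): return pickle.load(open(f'pics/{f}.pkl','rb'))
def K(d): return np.array([[d['fx'],0,d['cx']],[0,d['fy'],d['cy']],[0,0,1.]]),np.array([d['k1'],0,0,0,0.])
def ray(d,u,v):
    k,D=K(d); p=cv2.undistortPointsIter(np.array([[[u,v]]],float),k,D,None,None,(3,50,1e-10))[0,0]
    return np.array(d['origin']),R.from_quat(d['orientation']).apply([p[0],p[1],1])
def at_z(d,u,v,z):
    o,r=ray(d,u,v); return o+r*(z-o[2])/r[2]
def proj(d,P):
    k,D=K(d); r=R.from_quat(d['orientation']).inv(); P=np.atleast_2d(P)
    return cv2.projectPoints(P,r.as_rotvec(),r.apply(-np.array(d['origin'])),k,D)[0][:,0]
def crop(f,x0,y0,x1,y1,s,out):
    im=cv2.imread(f'pics/{f}.png')[y0:y1,x0:x1]; cv2.imwrite(f'pics/{out}.png',cv2.resize(im,None,fx=s,fy=s,interpolation=cv2.INTER_CUBIC))
E
python3 - <<'E'
from h import *
for n in ['scene','top']:
    d=snap(n,n+'0'); print(n,d['origin'],d['orientation'],d['fx'],d['k1'])
o=arm.get_obs(); print(o)
E
```

```text
pics
scene [ 0.99758371 -0.78092978  1.09137867] [ 0.88710301  0.26215867 -0.11012878 -0.36358318] 583.2638541297376 -0.07396056802250082
top [0.39481371 0.02649828 1.22914542] [-0.7060028   0.70698661 -0.03186459  0.02673237] 438.54327556981787 -0.046289354954593125
{'clock': 0.1, 'q': array([-1.43213876e+00,  2.45744015e-01,  1.55884971e+00,  7.88715391e-06,
        1.33872977e+00, -1.74105671e-01]), 'dq': array([ 0.00017916, -0.00250101, -0.00150661, -0.00113627,  0.00037957,
        0.00066415]), 'effort': array([ 9.14533739e-04, -4.16913879e+01, -3.15526879e+01,  6.87436271e-02,
        3.09790601e-02, -6.02321188e-05]), 'eef_pos': array([ 0.19992915, -0.61794335,  0.21247849]), 'tcp_rot': array([ 9.87797065e-01,  1.55744048e-01,  1.91744628e-05, -8.65218475e-04]), 'wrist_force': array([ 0.25491317, -0.01642743, -0.44444665]), 'wrist_torque': array([-0.03552116, -0.01538276, -0.00621124]), 'gripper_force': 0.0, 'opening': 0.9972916801448461}
```

View pics/scene0.png

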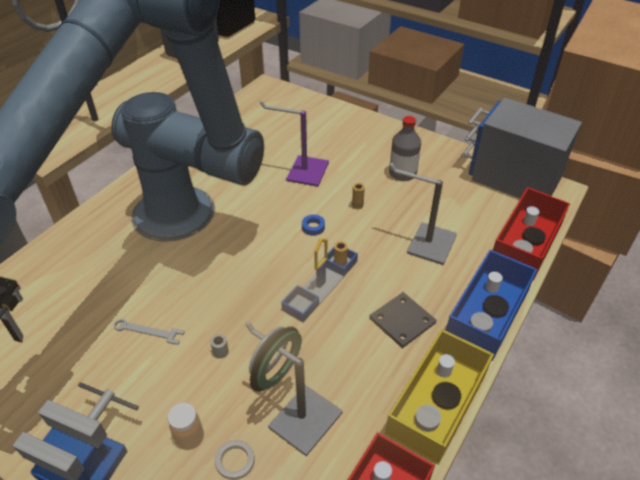

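View pics/top0.png

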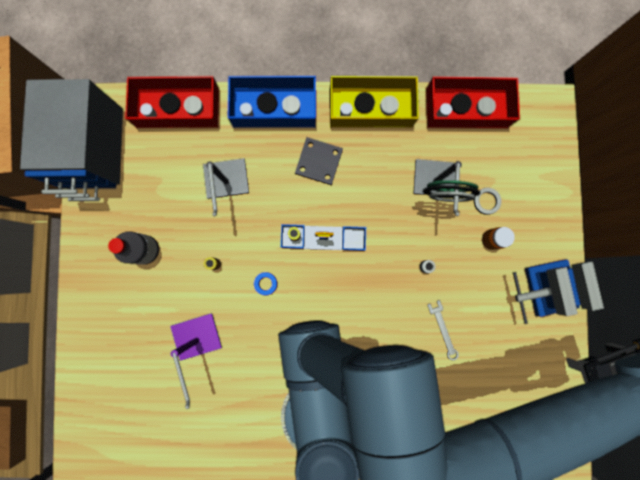

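Both pictures show these candidates:
- **Bush:** the only free brass cylinder is at scene (358,195) / top (212,264). Its twin is in the carrier at scene (341,252), and the steel socket is at scene (219,345).
- **Hook:** the grey stand without rings is at scene (435,215) / top (210,180). The purple stand and the ringed one don't fit the description.

I'll confirm both in enlarged crops.

Run:
```python
from h import *
crop('top0',180,140,380,290,4,'tc'); crop('scene0',270,150,470,300,4,'sc')
```

```text
(no output)
```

View pics/tc.png

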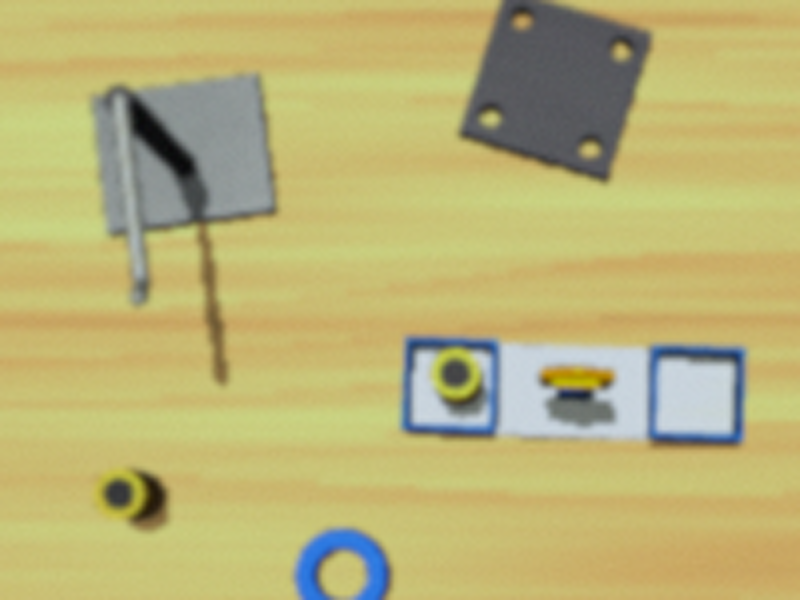

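View pics/sc.png

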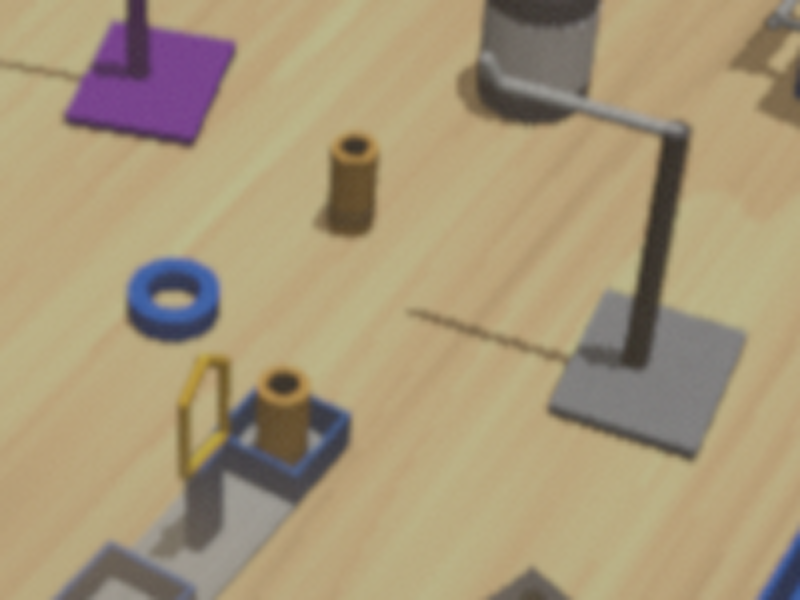

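The crops confirm them. The loose brass bush has its top at top-crop (120,493) and scene-crop (354,145). The free grey hook's foot corners are at top-crop (95,97), (260,74), (275,212) and (109,234), and its tip is at (139,295). The carrier's empty pocket is at (697,394) and the twin's pocket at (451,386).

Run:
```python
from h import *
t=load('top0'); s=load('scene0')
T=lambda u,v,z: at_z(t,180+(u+.5)/4-.5,140+(v+.5)/4-.5,z)
S=lambda u,v,z: at_z(s,270+(u+.5)/4-.5,150+(v+.5)/4-.5,z)
np.set_printoptions(precision=4,suppress=True)
print('bush',T(120,493,.07),S(354,145,.07))
e=T(697,394,.032);m=T(451,386,.032);print('pockets',e,m,np.linalg.norm(e-m),'ctr',(e+m)/2,'yaw deg (carrier y)',np.degrees(np.arctan2(*(m-e)[[1,0]]))-90)
print('loop',T(577,377,.158),S(218,358,.158), 'twin',T(456,374,.074),S(284,381,.074))
F=[T(*c,.012) for c in [(95,97),(260,74),(275,212),(109,234)]]
c=sum(F)/4;fx=(F[0]+F[1]-F[2]-F[3]);fy=F[0]-F[1]+F[3]-F[2];print('foot',c,np.linalg.norm(fx)/2,np.linalg.norm(fy)/2,'yaw',np.degrees(np.arctan2(fx[1],fx[0])),np.degrees(np.arctan2(fy[1],fy[0]))-90)
FS=[S(*c,.012) for c in [(610,290),(747,333),(694,458),(551,409)]]
print('footS',sum(FS)/4,[np.linalg.norm(FS[i]-FS[i-1]) for i in range(4)],np.degrees(np.arctan2(*(FS[1]-FS[0])[[1,0]])))
a,b=T(120,95,.209),T(139,290,.222);print('bar',a,b,np.linalg.norm(a-b),np.degrees(np.arctan2(*(a-b)[[1,0]])))
a,b=S(680,128,.207),S(487,62,.222);print('barS',a,b,np.linalg.norm(a-b),np.degrees(np.arctan2(*(a-b)[[1,0]])))
```

```text
bush [0.4189 0.2979 0.07  ] [0.4212 0.2977 0.07  ]
pockets [ 0.487  -0.0873  0.032 ] [0.4927 0.0812 0.032 ] 0.1685863125466914 ctr [ 0.4898 -0.0031  0.032 ] yaw deg (carrier y) -1.9327478351641787
loop [ 0.4878 -0.0018  0.158 ] [0.5003 0.0021 0.158 ] twin [0.4972 0.076  0.074 ] [0.4999 0.0777 0.074 ]
foot [0.6586 0.2703 0.012 ] 0.09924922333345954 0.11773937023068126 yaw 6.940207121271199 7.715880632625868
footS [0.6651 0.2669 0.012 ] [np.float64(0.12171878974861336), np.float64(0.09530271264822546), np.float64(0.12303564466045108), np.float64(0.09552647472650153)] 7.177235327864207
bar [0.6516 0.27   0.209 ] [0.5331 0.2534 0.222 ] 0.12027891953490977 7.951298664234425
barS [0.6534 0.2718 0.207 ] [0.5352 0.2477 0.222 ] 0.12154969172203739 11.53242315822083
```

Emit:
drive_tool(
  rows=[
    {"delta_pos":[0.66,1,0],"turn":[0,0,0.0278]},
    {"delta_pos":[0.66,1,0],"turn":[0,0,0.0278]},
  ],
  claw=0,
)

```text
clock: 0.35
eef_pos: [0.2536, -0.5364, 0.2126]
tcp_rot: [0.97, 0.242, 0.0, -0.001]
wrist_force: [0.3, -0.0, 0.2]
opening: 0.997
gripper_force: 0.0
```

Emit:
drive_tool(
  rows=[
    {"delta_pos":[0.66,1,0],"turn":[0,0,0.0278]},
    {"delta_pos":[0.66,1,0],"turn":[0,0,0.0278]},
  ],
)

```text
clock: 0.6
eef_pos: [0.3066, -0.456, 0.2129]
tcp_rot: [0.945, 0.326, 0.0, -0.001]
wrist_force: [-0.1, -0.2, 0.1]
opening: 0.996
gripper_force: 0.0
```

Emit:
drive_tool(
  rows=[
    {"delta_pos":[0.66,1,0],"turn":[0,0,0.0278]},
    {"delta_pos":[0.66,1,0],"turn":[0,0,0.0278]},
  ],
)

```text
clock: 0.85
eef_pos: [0.3593, -0.376, 0.213]
tcp_rot: [0.913, 0.407, 0.0, -0.0]
wrist_force: [-0.0, -0.3, -0.4]
opening: 0.999
gripper_force: 0.0
```

Emit:
drive_tool(
  rows=[
    {"delta_pos":[0,1,0],"turn":[0,0,0.0278]},
    {"delta_pos":[0,1,0],"turn":[0,0,0.0278]},
  ],
)

```text
clock: 1.1
eef_pos: [0.3583, -0.2956, 0.2126]
tcp_rot: [0.874, 0.485, -0.0, -0.001]
wrist_force: [-0.3, -0.5, 0.0]
opening: 0.998
gripper_force: 0.0
```

Emit:
drive_tool(
  rows=[
    {"delta_pos":[0,1,0],"turn":[0,0,0.0278]},
    {"delta_pos":[0,1,0],"turn":[0,0,0.0278]},
  ],
)

```text
clock: 1.35
eef_pos: [0.3582, -0.2168, 0.2132]
tcp_rot: [0.829, 0.559, -0.0, 0.0]
wrist_force: [0.5, 0.3, 0.2]
opening: 1.004
gripper_force: 0.0
```

Emit:
drive_tool(
  rows=[
    {"delta_pos":[0,1,0],"turn":[0,0,0.0278]},
    {"delta_pos":[0,1,0],"turn":[0,0,0.0278]},
  ],
)

```text
clock: 1.6
eef_pos: [0.3584, -0.1373, 0.2135]
tcp_rot: [0.777, 0.629, -0.0, 0.0]
wrist_force: [-0.1, -1.0, -0.1]
opening: 1.003
gripper_force: 0.0
```

Emit:
drive_tool(
  rows=[
    {"delta_pos":[0,1,0],"turn":[0,0,0.0278]},
    {"delta_pos":[0,1,0],"turn":[0,0,0.0278]},
  ],
)

```text
clock: 1.85
eef_pos: [0.3587, -0.0574, 0.2137]
tcp_rot: [0.72, 0.694, 0.0, 0.0]
wrist_force: [0.4, -0.6, 0.2]
opening: 0.997
gripper_force: 0.0
```

Emit:
drive_tool(
  rows=[
    {"delta_pos":[0,1,0],"turn":[0,0,0]},
    {"delta_pos":[0,1,0],"turn":[0,0,0]},
  ],
)

```text
clock: 2.1
eef_pos: [0.3588, 0.0229, 0.2138]
tcp_rot: [0.72, 0.694, 0.0, 0.0]
wrist_force: [-0.2, 0.1, 1.0]
opening: 1.0
gripper_force: 0.0
```

Emit:
drive_tool(
  rows=[
    {"delta_pos":[0,1,0],"turn":[0,0,0]},
    {"delta_pos":[0,1,0],"turn":[0,0,0]},
  ],
)

```text
clock: 2.35
eef_pos: [0.3589, 0.1032, 0.2138]
tcp_rot: [0.72, 0.694, 0.0, 0.0]
wrist_force: [-0.2, -0.3, -0.6]
opening: 1.002
gripper_force: 0.0
```

Emit:
drive_tool(
  rows=[
    {"delta_pos":[0.35,1,0],"turn":[0,0,0]},
    {"delta_pos":[0.35,1,0],"turn":[0,0,0]},
  ],
)

```text
clock: 2.6
eef_pos: [0.3878, 0.1832, 0.2136]
tcp_rot: [0.72, 0.694, 0.0, 0.0]
wrist_force: [0.0, 0.3, -0.2]
opening: 1.003
gripper_force: 0.0
```

Emit:
drive_tool(
  rows=[
    {"delta_pos":[0.3,1,-0.3],"turn":[0,0,0]},
    {"delta_pos":[0.3,1,-0.3],"turn":[0,0,0]},
    {"delta_pos":[0.3,1,-0.3],"turn":[0,0,0]},
    {"delta_pos":[0.3,1,-0.3],"turn":[0,0,0]},
  ],
)

```text
clock: 3.1
eef_pos: [0.411, 0.2607, 0.1896]
tcp_rot: [0.72, 0.694, -0.0, 0.0]
wrist_force: [0.2, 0.1, -0.7]
opening: 1.0
gripper_force: 0.0
```

Run:
```python
from h import *
d=snap('wrist','w1'); print(d['origin'],d['orientation']); print(proj(d,[[.42,.298,.07],[.42,.298,0]]))
print({k:v for k,v in arm.get_obs().items() if k in('eef_pos','tcp_rot','q')})
```

```text
[0.41337067 0.34071384 0.36079601] [ 0.99020525 -0.01813138 -0.0031696   0.13840073]
[[331.25341432 192.97194972]
 [329.36709022 182.80307959]]
{'q': array([ 3.31794182e-01, -1.24000962e-01,  1.98890865e+00, -3.61170689e-04,
        1.27611187e+00,  3.69523530e-01]), 'eef_pos': array([0.41095051, 0.2605812 , 0.1897952 ]), 'tcp_rot': array([7.20283124e-01, 6.93680120e-01, 1.87111204e-04, 2.77428862e-04])}
```

View pics/w1.png

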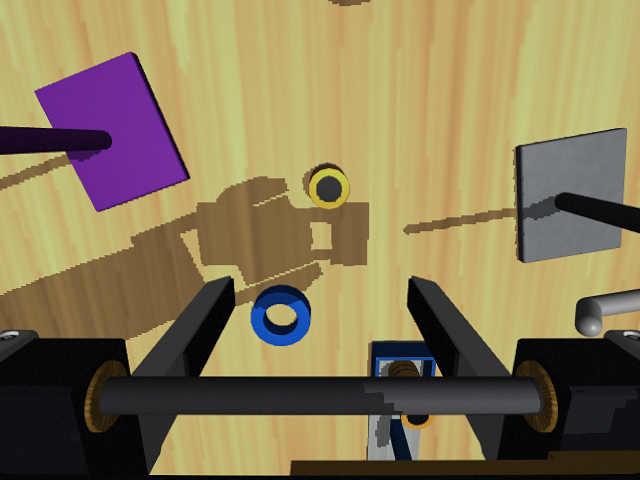

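The wrist view shows the bush top at (329,188). The free hook's foot corners are at (520,147), (627,128), (622,243) and (524,262).

Run:
```python
from h import *
np.set_printoptions(precision=4,suppress=True)
w=load('w1'); print(at_z(w,329,188,.07))
F=[at_z(w,*c,.012) for c in [(627,128),(622,243),(524,262),(520,147)]]
for f in F: print(f)
c=sum(F)/4
for i in range(4):
  v=F[i]-F[i-1];print(np.linalg.norm(v),np.degrees(np.arctan2(v[1],v[0])))
print(c)
# fit tip: end face
print(at_z(w,588,318,.222))
```

```text
[0.4183 0.3021 0.07  ]
[0.6996 0.3405 0.012 ]
[0.7165 0.2278 0.012 ]
[0.6184 0.2109 0.012 ]
[0.601  0.3266 0.012 ]
0.09962272949943743 8.02474238603969
0.11401197048628228 -81.47678942106066
0.0995816423745879 -170.23762847131368
0.11703221210031119 98.55288140868431
[0.6589 0.2764 0.012 ]
[0.5258 0.2623 0.222 ]
```

Emit:
drive_tool(
  rows=[
    {"delta_pos":[0.1,0.49,0],"turn":[0,0,0]},
    {"delta_pos":[0.1,0.49,-0.4],"turn":[0,0,0]},
    {"delta_pos":[0.1,0.49,-0.8],"turn":[0,0,0]},
    {"delta_pos":[0.1,0.49,-1],"turn":[0,0,0]},
  ],
)

```text
clock: 3.65
eef_pos: [0.418, 0.2995, 0.1083]
tcp_rot: [0.72, 0.694, -0.001, -0.0]
wrist_force: [-0.4, 0.4, 0.6]
opening: 0.999
gripper_force: 0.0
```

Emit:
drive_tool(
  rows=[
    {"delta_pos":[0,0,-0.4],"turn":[0,0,0]},
    {"delta_pos":[0,0,-0.7],"turn":[0,0,0]},
    {"delta_pos":[0,0,-0.8],"turn":[0,0,0]},
    {"delta_pos":[0,0,-0.8],"turn":[0,0,0]},
  ],
)

```text
clock: 4.15
eef_pos: [0.4189, 0.3006, 0.046]
tcp_rot: [0.72, 0.694, 0.0, 0.0]
wrist_force: [-0.1, -0.1, 0.3]
opening: 1.0
gripper_force: 0.0
```

Emit:
drive_tool(
  rows=[
    {"delta_pos":[0,0,0],"turn":[0,0,0]},
    {"delta_pos":[0,0,0],"turn":[0,0,0]},
    {"delta_pos":[0,0,0],"turn":[0,0,0]},
    {"delta_pos":[0,0,0],"turn":[0,0,0]},
    {"delta_pos":[0,0,0],"turn":[0,0,0]},
    {"delta_pos":[0,0,0],"turn":[0,0,0]},
    {"delta_pos":[0,0,0],"turn":[0,0,0]},
    {"delta_pos":[0,0,0],"turn":[0,0,0]},
  ],
  claw=1,
  grip_force=20,
)

```text
clock: 5.15
eef_pos: [0.4184, 0.3007, 0.0454]
tcp_rot: [0.719, 0.695, 0.0, 0.0]
wrist_force: [0.3, -0.5, -0.9]
opening: 0.362
gripper_force: 20.0
```

Emit:
drive_tool(
  rows=[
    {"delta_pos":[0,0,0.3],"turn":[0,0,0]},
    {"delta_pos":[0,0,0.7],"turn":[0,0,0]},
    {"delta_pos":[0,0,1],"turn":[0,0,0]},
  ],
)

```text
clock: 5.52
eef_pos: [0.4184, 0.3008, 0.1264]
tcp_rot: [0.719, 0.695, 0.0, 0.0]
wrist_force: [-0.1, 0.7, -1.2]
opening: 0.361
gripper_force: 20.0
```

Emit:
drive_tool(
  rows=[
    {"delta_pos":[0,0,0.5],"turn":[0,0,0]},
    {"delta_pos":[0,0,0.8],"turn":[0,0,0]},
    {"delta_pos":[0,0,1],"turn":[0,0,0]},
  ],
)

```text
clock: 5.9
eef_pos: [0.4185, 0.3008, 0.2064]
tcp_rot: [0.719, 0.695, 0.0, 0.0]
wrist_force: [-0.6, -0.2, -1.3]
opening: 0.358
gripper_force: 20.0
```

Emit:
drive_tool(
  rows=[
    {"delta_pos":[0,-0.3,0],"turn":[0,0,0]},
    {"delta_pos":[0,-0.65,0],"turn":[0,0,0]},
    {"delta_pos":[0,-0.97,0],"turn":[0,0,0]},
  ],
)

```text
clock: 6.28
eef_pos: [0.4177, 0.2222, 0.2046]
tcp_rot: [0.719, 0.695, -0.001, -0.0]
wrist_force: [0.6, 0.3, 0.3]
opening: 0.361
gripper_force: 20.0
```

Emit:
drive_tool(
  rows=[
    {"delta_pos":[0,-0.33,0],"turn":[0,0,0]},
    {"delta_pos":[0,-0.65,0],"turn":[0,0,0]},
    {"delta_pos":[0,-0.97,0],"turn":[0,0,0]},
  ],
)

```text
clock: 6.65
eef_pos: [0.4178, 0.1447, 0.2046]
tcp_rot: [0.719, 0.695, -0.001, -0.001]
wrist_force: [0.2, 0.4, -1.3]
opening: 0.357
gripper_force: 20.0
```

Emit:
drive_tool(
  rows=[
    {"delta_pos":[0,-0.33,0],"turn":[0,0,0]},
    {"delta_pos":[0,-0.65,0],"turn":[0,0,0]},
    {"delta_pos":[0,-0.97,0],"turn":[0,0,0]},
  ],
)

```text
clock: 7.02
eef_pos: [0.4178, 0.0672, 0.2047]
tcp_rot: [0.719, 0.695, -0.001, -0.001]
wrist_force: [-0.3, 0.4, -1.2]
opening: 0.363
gripper_force: 20.0
```

Emit:
drive_tool(
  rows=[
    {"delta_pos":[0,-0.33,0],"turn":[0,0,0]},
    {"delta_pos":[0,-0.65,0],"turn":[0,0,0]},
    {"delta_pos":[0,-0.97,0],"turn":[0,0,0]},
  ],
)

```text
clock: 7.4
eef_pos: [0.4178, -0.0103, 0.2047]
tcp_rot: [0.719, 0.695, -0.0, -0.001]
wrist_force: [0.2, -0.5, -1.7]
opening: 0.357
gripper_force: 20.0
```

Emit:
drive_tool(
  rows=[
    {"delta_pos":[0,-0.33,0],"turn":[0,0,0]},
    {"delta_pos":[0,-0.65,0],"turn":[0,0,0]},
    {"delta_pos":[0,-0.97,0],"turn":[0,0,0]},
    {"delta_pos":[0,-0.97,0],"turn":[0,0,0]},
  ],
)

```text
clock: 7.9
eef_pos: [0.418, -0.0881, 0.2048]
tcp_rot: [0.72, 0.694, -0.0, -0.001]
wrist_force: [0.3, -0.2, -1.4]
opening: 0.355
gripper_force: 20.0
```

Run:
```python
from h import *
d=snap('wrist','w2'); print(proj(d,[[.487,-.088,.032],[.49,-.003,.158],[.493,.081,.074]]))
print(arm.get_obs()['eef_pos'],arm.get_obs()['opening'])
```

```text
[[392.1849414  220.85873725]
 [440.80702491 125.45795355]
 [414.58298961  11.42789312]]
[ 0.41796562 -0.08726232  0.20478293] 0.35648779781347856
```

View pics/w2.png

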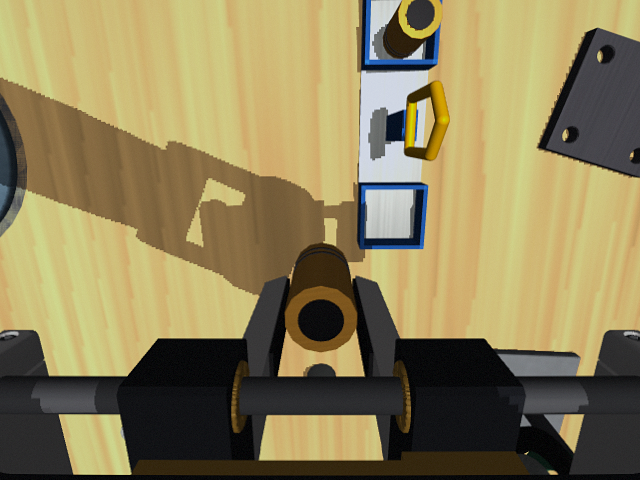

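The wrist view shows the held bush's top at (320,320). The empty pocket's rim corners are at (363,184), (427,184), (425,248) and (360,248), and the loop peak is near (447,120).

Run:
```python
from h import *
np.set_printoptions(precision=4,suppress=True)
w=load('w2'); print('bush',at_z(w,320,320,.2294))
F=[at_z(w,*c,.032) for c in [(363,184),(427,184),(425,248),(360,248)]]
print('pocket',sum(F)/4,[np.linalg.norm(F[i]-F[i-1]) for i in range(4)])
G=[at_z(w,*c,.032) for c in [(364,65),(438,67)]]; print('twin pocket near corners',G)
print('yaw', [np.degrees(np.arctan2(*(p[1]-p[0])[[1,0]])) for p in [(F[0],F[1]),(F[3],F[2]),(F[3],G[0]),]])
print('loop peak',at_z(w,447,120,.158),'legs z.14',at_z(w,438,83,.14),at_z(w,430,157,.14))
```

```text
bush [ 0.4169 -0.0873  0.2294]
pocket [ 0.4884 -0.084   0.032 ] [np.float64(0.0640281221062449), np.float64(0.06124100857483462), np.float64(0.06409926153524823), np.float64(0.06535996543299574)]
twin pocket near corners [array([0.46  , 0.0533, 0.032 ]), array([0.525 , 0.0493, 0.032 ])]
yaw [np.float64(-2.080829730359501), np.float64(-2.0844887332182216), np.float64(88.36199864241355)]
loop peak [ 0.4934 -0.0001  0.158 ] legs z.14 [0.4927 0.0223 0.14  ] [ 0.4898 -0.0217  0.14  ]
```

Emit:
drive_tool(
  rows=[
    {"delta_pos":[0.3,0,0],"turn":[0,0,0]},
    {"delta_pos":[0.6,0.02,0],"turn":[0,0,0]},
    {"delta_pos":[0.875,0.02,0],"turn":[0,0,0]},
    {"delta_pos":[0.875,0.02,0],"turn":[0,0,0]},
  ],
)

```text
clock: 8.45
eef_pos: [0.4888, -0.0846, 0.205]
tcp_rot: [0.719, 0.695, -0.0, -0.001]
wrist_force: [0.0, -1.2, -0.4]
opening: 0.359
gripper_force: 20.0
```

Emit:
drive_tool(
  rows=[
    {"delta_pos":[0,0,-0.3],"turn":[0,0,0]},
    {"delta_pos":[0,0,-0.6],"turn":[0,0,0]},
    {"delta_pos":[0,0,-0.9],"turn":[0,0,0]},
    {"delta_pos":[0,0,-1],"turn":[0,0,0]},
  ],
)

```text
clock: 8.95
eef_pos: [0.4866, -0.0846, 0.1238]
tcp_rot: [0.719, 0.695, -0.001, -0.002]
wrist_force: [0.0, -0.2, -1.1]
opening: 0.355
gripper_force: 20.0
```

Emit:
drive_tool(
  rows=[
    {"delta_pos":[0,0,-0.2],"turn":[0,0,0]},
    {"delta_pos":[0,0,-0.4],"turn":[0,0,0]},
    {"delta_pos":[0,0,-0.6],"turn":[0,0,0]},
    {"delta_pos":[0,0,-0.75],"turn":[0,0,0]},
    {"delta_pos":[0,0,-0.85],"turn":[0,0,0]},
    {"delta_pos":[0,0,-0.88],"turn":[0,0,0]},
    {"delta_pos":[0,0,-0.88],"turn":[0,0,0]},
  ],
)

```text
clock: 9.82
eef_pos: [0.4887, -0.0858, 0.0552]
tcp_rot: [0.719, 0.695, 0.0, 0.0]
wrist_force: [-0.2, -1.5, -1.8]
opening: 0.359
gripper_force: 20.0
```

Emit:
drive_tool(
  rows=[
    {"delta_pos":[0,0,-0.02],"turn":[0,0,0]},
    {"delta_pos":[0,0,-0.04],"turn":[0,0,0]},
    {"delta_pos":[0,0,-0.055],"turn":[0,0,0]},
    {"delta_pos":[0,0,-0.065],"turn":[0,0,0]},
    {"delta_pos":[0,0,-0.065],"turn":[0,0,0]},
  ],
)

```text
clock: 10.45
eef_pos: [0.4884, -0.0856, 0.0498]
tcp_rot: [0.719, 0.695, -0.0, -0.0]
wrist_force: [-0.1, 0.2, -1.8]
opening: 0.359
gripper_force: 20.0
```

Emit:
drive_tool(
  rows=[
    {"delta_pos":[0,0,-0.006],"turn":[0,0,0]},
    {"delta_pos":[0,0,-0.012],"turn":[0,0,0]},
    {"delta_pos":[0,0,-0.012],"turn":[0,0,0]},
  ],
)

```text
clock: 10.82
eef_pos: [0.4886, -0.0858, 0.0494]
tcp_rot: [0.719, 0.695, -0.0, 0.0]
wrist_force: [-2.3, 1.3, 3.6]
opening: 0.357
gripper_force: 20.0
```

Emit:
drive_tool(
  rows=[
    {"delta_pos":[0,0,0],"turn":[0,0,0]},
    {"delta_pos":[0,0,0],"turn":[0,0,0]},
    {"delta_pos":[0,0,0],"turn":[0,0,0]},
    {"delta_pos":[0,0,0],"turn":[0,0,0]},
  ],
  claw=0.4,
)

```text
clock: 11.32
eef_pos: [0.4884, -0.0857, 0.0488]
tcp_rot: [0.719, 0.695, 0.0, 0.0]
wrist_force: [-0.1, 0.1, -0.5]
opening: 0.6
gripper_force: 0.0
```

Emit:
drive_tool(
  rows=[
    {"delta_pos":[0,0,0.2],"turn":[0,0,0]},
    {"delta_pos":[0,0,0.6],"turn":[0,0,0]},
    {"delta_pos":[0,0,1],"turn":[0,0,0]},
  ],
)

```text
clock: 11.7
eef_pos: [0.4885, -0.0857, 0.1308]
tcp_rot: [0.719, 0.695, 0.0, 0.0]
wrist_force: [0.4, 0.7, -0.2]
opening: 0.6
gripper_force: 0.0
```

Emit:
drive_tool(
  rows=[
    {"delta_pos":[0,0,0.5],"turn":[0,0,0]},
    {"delta_pos":[0,0,0.8],"turn":[0,0,0]},
    {"delta_pos":[0,0,1],"turn":[0,0,0]},
  ],
  claw=0,
)

```text
clock: 12.08
eef_pos: [0.489, -0.0859, 0.2114]
tcp_rot: [0.719, 0.695, 0.001, 0.001]
wrist_force: [-0.0, 0.2, 0.0]
opening: 0.879
gripper_force: 0.0
```

Emit:
drive_tool(
  rows=[
    {"delta_pos":[0,0,0],"turn":[0,0,0.025]},
    {"delta_pos":[0.03,0.13,0],"turn":[0,0,0.05]},
    {"delta_pos":[0.03,0.26,0],"turn":[0,0,0.075]},
    {"delta_pos":[0.03,0.4,0],"turn":[0,0,0.1]},
    {"delta_pos":[0.03,0.53,0],"turn":[0,0,0.125]},
  ],
)

```text
clock: 12.7
eef_pos: [0.4905, -0.0428, 0.2089]
tcp_rot: [0.397, 0.918, -0.0, -0.0]
wrist_force: [-0.2, 0.3, -0.3]
opening: 1.0
gripper_force: 0.0
```

Emit:
drive_tool(
  rows=[
    {"delta_pos":[0,0.13,0],"turn":[0,0,0.025]},
    {"delta_pos":[0,0.26,0],"turn":[0,0,0.05]},
    {"delta_pos":[0,0.4,0],"turn":[0,0,0.075]},
    {"delta_pos":[0,0.53,0],"turn":[0,0,0.1]},
    {"delta_pos":[0,0.53,0],"turn":[0,0,0.125]},
    {"delta_pos":[0,0.53,0],"turn":[0,0,0.125]},
  ],
)

```text
clock: 13.45
eef_pos: [0.4906, -0.0007, 0.2089]
tcp_rot: [0.018, 1.0, 0.0, -0.0]
wrist_force: [1.2, -0.4, 0.2]
opening: 1.0
gripper_force: 0.0
```

Run:
```python
from h import *
d=snap('wrist','w3'); d2=snap('scene','s3')
o=arm.get_obs(); print(o['eef_pos'],o['tcp_rot'],o['q'])
print(proj(d,[[.491,-.001,.158],[.487,-.087,.074],[.494,.083,.074]]))
a=cv2.resize(d['color'],(480,360)); b=d2['color'][190:350,220:420]; b=cv2.resize(b,(450,360),interpolation=cv2.INTER_CUBIC)
cv2.imwrite('pics/c3.png',cv2.resize(np.hstack([a[:,60:410],b]),None,fx=1,fy=1))
```

```text
[ 0.49069333 -0.00089293  0.20886918] [ 1.89258244e-02  9.99820877e-01  4.60354381e-05 -1.57263614e-04] [-2.33366832e-01 -1.32752129e-01  1.96073348e+00  2.38118095e-05
  1.31393822e+00 -1.76631530e+00]
[[319.95638685 267.06589239]
 [222.86225986 233.59391349]
 [415.08267692 234.50868635]]
```

View pics/c3.png

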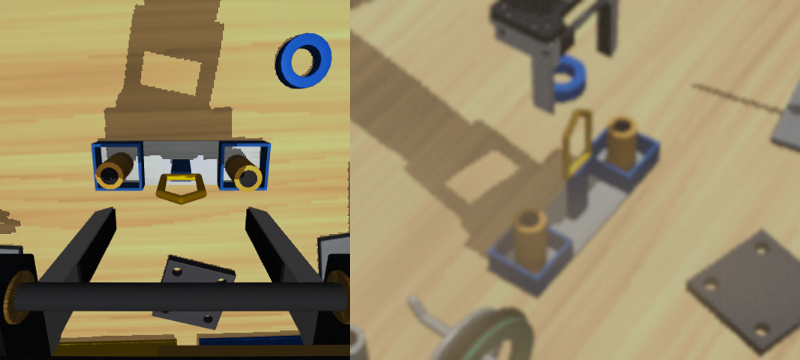

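The view shows both bushes upright in their pockets. The loop peak is at about (321,271) in the wrist picture, against (320,267) predicted, and it lies centred between the fingers. Next I'll descend and grip.

Emit:
drive_tool(
  rows=[
    {"delta_pos":[0,0,-0.3],"turn":[0,0,0]},
    {"delta_pos":[0,0,-0.6],"turn":[0,0,0]},
    {"delta_pos":[0,0,-0.8],"turn":[0,0,0]},
  ],
)

```text
clock: 13.92
eef_pos: [0.4903, -0.0009, 0.1438]
tcp_rot: [0.018, 1.0, 0.0, -0.001]
wrist_force: [0.2, -0.3, -0.1]
opening: 0.998
gripper_force: 0.0
```

Emit:
drive_tool(
  rows=[
    {"delta_pos":[0.01,0,-0.2],"turn":[0,0,0]},
    {"delta_pos":[0.01,0,-0.35],"turn":[0,0,0]},
    {"delta_pos":[0.01,0,-0.42],"turn":[0,0,0]},
    {"delta_pos":[0.01,0,-0.42],"turn":[0,0,0]},
  ],
)

```text
clock: 14.42
eef_pos: [0.4916, -0.0009, 0.1112]
tcp_rot: [0.018, 1.0, 0.0, -0.0]
wrist_force: [0.4, -0.1, 0.5]
opening: 1.001
gripper_force: 0.0
```

Emit:
drive_tool(
  rows=[
    {"delta_pos":[0,0,0],"turn":[0,0,0]},
    {"delta_pos":[0,0,0],"turn":[0,0,0]},
    {"delta_pos":[0,0,0],"turn":[0,0,0]},
    {"delta_pos":[0,0,0],"turn":[0,0,0]},
    {"delta_pos":[0,0,0],"turn":[0,0,0]},
    {"delta_pos":[0,0,0],"turn":[0,0,0]},
    {"delta_pos":[0,0,0],"turn":[0,0,0]},
    {"delta_pos":[0,0,0],"turn":[0,0,0]},
  ],
  claw=1,
  grip_force=45,
)

```text
clock: 15.42
eef_pos: [0.4916, -0.0007, 0.1113]
tcp_rot: [0.018, 1.0, 0.0, 0.0]
wrist_force: [-0.4, 2.2, 0.7]
opening: 0.499
gripper_force: 45.0
```

Emit:
drive_tool(
  rows=[
    {"delta_pos":[0,0,0.05],"turn":[0,0,0]},
    {"delta_pos":[0,0,0.15],"turn":[0,0,0]},
    {"delta_pos":[0,0,0.3],"turn":[0,0,0]},
    {"delta_pos":[0,0,0.3],"turn":[0,0,0]},
  ],
)

```text
clock: 15.92
eef_pos: [0.4927, -0.0012, 0.1368]
tcp_rot: [0.018, 1.0, -0.0, 0.002]
wrist_force: [0.9, -1.0, -6.9]
opening: 0.498
gripper_force: 45.0
```

Run:
```python
from h import *
o=arm.get_obs(); print({k:o[k] for k in('eef_pos','tcp_rot','wrist_force','wrist_torque','opening')})
```

```text
{'eef_pos': array([ 0.49267253, -0.00116741,  0.13679258]), 'tcp_rot': array([ 1.76312837e-02,  9.99843296e-01, -3.99980545e-04,  1.53668867e-03]), 'wrist_force': array([ 0.86786552, -0.95142951, -6.8679782 ]), 'wrist_torque': array([ 0.06820709, -0.13991947, -0.01891612]), 'opening': 0.4976263402240601}
```

Emit:
drive_tool(
  rows=[
    {"delta_pos":[0,0,0.15],"turn":[0,0,0]},
    {"delta_pos":[0,0,0.35],"turn":[0,0,0]},
    {"delta_pos":[0,0,0.6],"turn":[0,0,0]},
    {"delta_pos":[0,0,0.8],"turn":[0,0,0]},
  ],
)

```text
clock: 16.42
eef_pos: [0.4921, -0.001, 0.2012]
tcp_rot: [0.018, 1.0, -0.0, 0.001]
wrist_force: [-0.7, -0.2, -7.3]
opening: 0.499
gripper_force: 45.0
```

Emit:
drive_tool(
  rows=[
    {"delta_pos":[0,0.1,0],"turn":[0,0,0]},
    {"delta_pos":[-0.05,0.3,0],"turn":[0,0,0.003]},
    {"delta_pos":[-0.1,0.5,0],"turn":[0,0,0.005]},
    {"delta_pos":[-0.13,0.75,0],"turn":[0,0,0.007]},
    {"delta_pos":[-0.15,1,0],"turn":[0,0,0.009]},
  ],
)

```text
clock: 17.05
eef_pos: [0.4786, 0.0808, 0.1984]
tcp_rot: [-0.011, 1.0, 0.0, -0.001]
wrist_force: [0.4, -0.8, -6.6]
opening: 0.505
gripper_force: 45.0
```

Emit:
drive_tool(
  rows=[
    {"delta_pos":[-0.03,0.25,0],"turn":[0,0,0.003]},
    {"delta_pos":[-0.07,0.5,0],"turn":[0,0,0.005]},
    {"delta_pos":[-0.1,0.75,0],"turn":[0,0,0.007]},
    {"delta_pos":[-0.15,1,0],"turn":[0,0,0.009]},
  ],
)

```text
clock: 17.55
eef_pos: [0.4664, 0.1608, 0.1984]
tcp_rot: [-0.04, 0.999, 0.0, -0.001]
wrist_force: [0.4, 0.1, -6.5]
opening: 0.501
gripper_force: 45.0
```

Emit:
drive_tool(
  rows=[
    {"delta_pos":[-0.03,0.25,0],"turn":[0,0,0.003]},
    {"delta_pos":[-0.07,0.5,0],"turn":[0,0,0.005]},
    {"delta_pos":[-0.1,0.75,0],"turn":[0,0,0.007]},
    {"delta_pos":[-0.15,0.95,0],"turn":[0,0,0.0095]},
    {"delta_pos":[-0.15,1,0],"turn":[0,0,0.0095]},
    {"delta_pos":[-0.15,1,0],"turn":[0,0,0.0095]},
  ],
)

```text
clock: 18.3
eef_pos: [0.4555, 0.2392, 0.1991]
tcp_rot: [-0.069, 0.998, -0.0, -0.0]
wrist_force: [0.5, -0.7, -7.1]
opening: 0.504
gripper_force: 45.0
```

Run:
```python
from h import *
np.set_printoptions(precision=4,suppress=True)
t=load('top0'); print('oil',at_z(t,145,249,.1))
d=snap('wrist','w4'); o=arm.get_obs(); print(o['eef_pos'],o['tcp_rot'],2*np.degrees(np.arctan2(o['tcp_rot'][1],o['tcp_rot'][0])))
u=np.array([np.cos(np.radians(8)),np.sin(np.radians(8)),0]);p=np.array([.650,.2686,0])
print(proj(d,[p-s*u+[0,0,z] for s,z in [(.122,.224),(.122,.205),(.065,.21),(.009,.21)]]))
```

```text
oil [0.4541 0.4597 0.1   ]
[0.4556 0.2389 0.1992] [-0.0687  0.9976 -0.0003 -0.0001] 187.87782855177804
[[324.1121 453.9916]
 [323.8187 425.6083]
 [323.7371 510.2324]
 [323.6053 575.7022]]
```

View pics/w4.png

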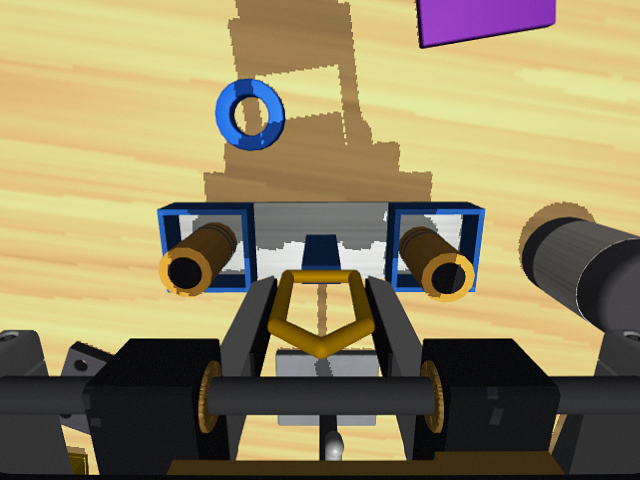

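The carrier is level in the gripper with both bushes upright. The hook tip shows at (334,448), about 10 px right of the prediction. The free hook's foot edges run from (277,352) to (375,350), and its post is near (324,400). I'll convert these to positions.

Run:
```python
from h import *
np.set_printoptions(precision=4,suppress=True)
w=load('w4'); print(w['origin'])
print('tip',at_z(w,334,448,.222)); 
a,b,c,e=[at_z(w,*q,.012) for q in [(277,352),(375,350),(377,425),(280,425)]]
print('foot',a,b,c,e,np.linalg.norm(a-b),'yaw',np.degrees(np.arctan2(*(b-a)[[1,0]]))-90)
print('loop peak',at_z(w,321,345,.088+.162), 'legs roof', at_z(w,275,322,.232),at_z(w,370,322,.232))
o=R.from_quat(w['orientation']).as_matrix();print(o[:,0])
for s in ['s4','t4']: d=snap({'s':'scene','t':'top'}[s[0]],s)
crop('s4',330,130,490,250,5,'s4c')
```

```text
[0.3758 0.2285 0.3704]
tip [0.5267 0.2565 0.222 ]
foot [0.6139 0.2112 0.012 ] [0.5958 0.3216 0.012 ] [0.6983 0.3428 0.012 ] [0.7147 0.2255 0.012 ] 0.11189121481190216 yaw 9.289621300053668
loop peak [0.4504 0.239  0.25  ] legs roof [0.4532 0.2194 0.232 ] [0.4476 0.2599 0.232 ]
[-0.1383  0.9904 -0.0003]
```

View pics/s4c.png

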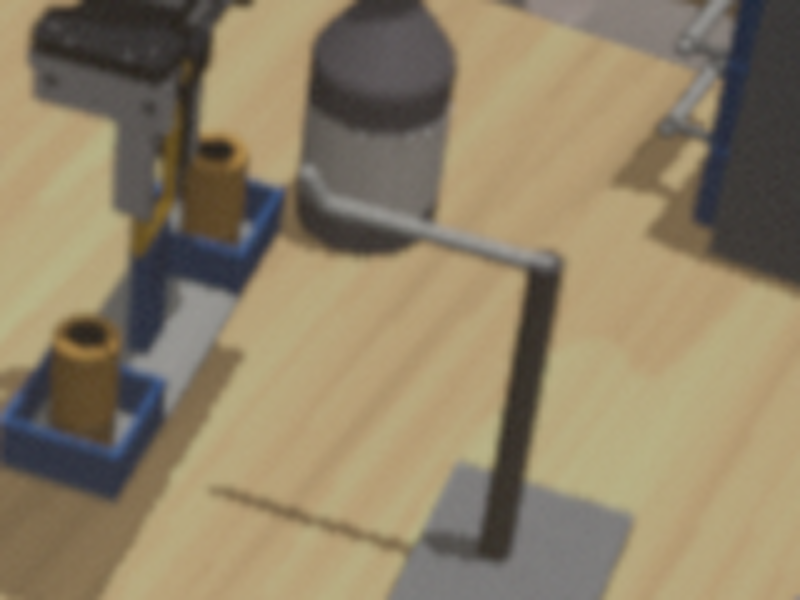

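The scene crop shows the carrier level, clear of the bottle and facing the free hook. The bar runs from (545,262) to its upturned tip at (310,175). I'll shift 6 mm left and 8 mm up, then thread the loop over the tip.

Emit:
drive_tool(
  rows=[
    {"delta_pos":[0,0.04,0.05],"turn":[0,0,0]},
    {"delta_pos":[0,0.075,0.1],"turn":[0,0,0]},
    {"delta_pos":[0,0.075,0.1],"turn":[0,0,0]},
  ],
)

```text
clock: 18.82
eef_pos: [0.4561, 0.2454, 0.2081]
tcp_rot: [-0.069, 0.998, 0.0, 0.001]
wrist_force: [-0.0, -0.7, -6.0]
opening: 0.498
gripper_force: 45.0
```

Emit:
drive_tool(
  rows=[
    {"delta_pos":[0.1,0.014,0],"turn":[0,0,0]},
    {"delta_pos":[0.28,0.04,0],"turn":[0,0,0]},
    {"delta_pos":[0.46,0.065,0],"turn":[0,0,0]},
    {"delta_pos":[0.64,0.09,0],"turn":[0,0,0]},
    {"delta_pos":[0.76,0.106,0],"turn":[0,0,0]},
    {"delta_pos":[0.82,0.115,0],"turn":[0,0,0]},
    {"delta_pos":[0.82,0.115,0],"turn":[0,0,0]},
  ],
)

```text
clock: 19.7
eef_pos: [0.5213, 0.2543, 0.2072]
tcp_rot: [-0.069, 0.998, -0.0, -0.0]
wrist_force: [-0.6, -0.1, -6.4]
opening: 0.5
gripper_force: 45.0
```

Run:
```python
from h import *
np.set_printoptions(precision=4,suppress=True)
o=arm.get_obs(); print(o['eef_pos'],o['wrist_force'],o['wrist_torque'],o['opening'])
d=snap('wrist','w5'); d2=snap('scene','s5')
a=d['color'][230:470,200:460]; b=d2['color'][130:250,360:490]
cv2.imwrite('pics/c5.png',np.hstack([cv2.resize(a,(400,369)),cv2.resize(b,(400,369),interpolation=cv2.INTER_CUBIC)]))
```

```text
[0.5213 0.2543 0.2072] [-0.5967 -0.0533 -6.4273] [ 0.0805 -0.1274  0.0377] 0.5004973783842271
```

Emit:
drive_tool(
  rows=[
    {"delta_pos":[0.1,0.014,0],"turn":[0,0,0]},
    {"delta_pos":[0.2,0.028,0],"turn":[0,0,0]},
    {"delta_pos":[0.3,0.042,0],"turn":[0,0,0]},
  ],
)

```text
clock: 20.18
eef_pos: [0.5459, 0.2578, 0.2074]
tcp_rot: [-0.069, 0.998, 0.0, 0.0]
wrist_force: [0.7, 0.3, -6.1]
opening: 0.5
gripper_force: 45.0
```

Emit:
drive_tool(
  rows=[
    {"delta_pos":[0.15,0.02,0],"turn":[0,0,0]},
    {"delta_pos":[0.35,0.05,0],"turn":[0,0,0]},
    {"delta_pos":[0.5,0.07,0],"turn":[0,0,0]},
    {"delta_pos":[0.5,0.07,0],"turn":[0,0,0]},
  ],
)

```text
clock: 20.68
eef_pos: [0.586, 0.2632, 0.2071]
tcp_rot: [-0.069, 0.998, -0.0, -0.0]
wrist_force: [0.1, -0.0, -6.4]
opening: 0.503
gripper_force: 45.0
```

Emit:
drive_tool(
  rows=[
    {"delta_pos":[0,0,-0.1],"turn":[0,0,0]},
    {"delta_pos":[0,0,-0.22],"turn":[0,0,0]},
    {"delta_pos":[0,0,-0.32],"turn":[0,0,0]},
    {"delta_pos":[0,0,-0.36],"turn":[0,0,0]},
    {"delta_pos":[0,0,-0.36],"turn":[0,0,0]},
  ],
)

```text
clock: 21.3
eef_pos: [0.585, 0.2632, 0.1781]
tcp_rot: [-0.069, 0.998, -0.0, -0.0]
wrist_force: [-0.1, -0.3, -5.2]
opening: 0.503
gripper_force: 45.0
```

Run:
```python
from h import *
np.set_printoptions(precision=4,suppress=True)
o=arm.get_obs(); print(o['eef_pos'],o['wrist_force'],o['wrist_torque'],o['opening'])
d=snap('wrist','w5'); d2=snap('scene','s5')
a=d['color'][230:470,200:460]; b=d2['color'][130:250,360:490]
cv2.imwrite('pics/c5.png',np.hstack([cv2.resize(a,(400,369)),cv2.resize(b,(400,369),interpolation=cv2.INTER_CUBIC)]))
```

```text
[0.585  0.2632 0.1781] [-0.0563 -0.3276 -5.2327] [ 0.0271 -0.0733 -0.0409] 0.503385715106811
```

View pics/c5.png

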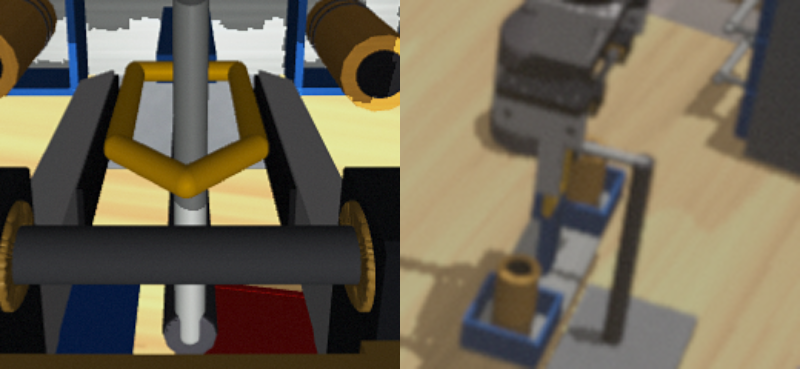

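The bar passes through the loop just under its peak: crop (187,185) for the peak, (190,210) for the bar. I'll lower it gently.

Emit:
drive_tool(
  rows=[
    {"delta_pos":[0,0,-0.02],"turn":[0,0,0]},
    {"delta_pos":[0,0,-0.04],"turn":[0,0,0]},
    {"delta_pos":[0,0,-0.06],"turn":[0,0,0]},
    {"delta_pos":[0,0,-0.075],"turn":[0,0,0]},
    {"delta_pos":[0,0,-0.075],"turn":[0,0,0]},
  ],
)

```text
clock: 22.02
eef_pos: [0.5851, 0.2633, 0.1723]
tcp_rot: [-0.069, 0.998, -0.0, -0.0]
wrist_force: [0.3, -0.2, -7.1]
opening: 0.499
gripper_force: 45.0
```

Emit:
drive_tool(
  rows=[
    {"delta_pos":[0,0,-0.012],"turn":[0,0,0]},
    {"delta_pos":[0,0,-0.024],"turn":[0,0,0]},
    {"delta_pos":[0,0,-0.024],"turn":[0,0,0]},
  ],
)

```text
clock: 22.4
eef_pos: [0.5855, 0.2635, 0.171]
tcp_rot: [-0.069, 0.998, 0.0, 0.0]
wrist_force: [-0.5, 1.0, -4.7]
opening: 0.504
gripper_force: 45.0
```

Touching: part of the weight is now on the hook. I'll go a little further.

Emit:
drive_tool(
  rows=[
    {"delta_pos":[0,0,-0.008],"turn":[0,0,0]},
    {"delta_pos":[0,0,-0.015],"turn":[0,0,0]},
    {"delta_pos":[0,0,-0.015],"turn":[0,0,0]},
  ],
)

```text
clock: 22.78
eef_pos: [0.5858, 0.2637, 0.1705]
tcp_rot: [-0.069, 0.998, 0.0, 0.001]
wrist_force: [-1.7, 1.6, 1.3]
opening: 0.505
gripper_force: 45.0
```

Emit:
drive_tool(
  rows=[
    {"delta_pos":[0,0,0],"turn":[0,0,0]},
    {"delta_pos":[0,0,0],"turn":[0,0,0]},
    {"delta_pos":[0,0,0],"turn":[0,0,0]},
    {"delta_pos":[0,0,0],"turn":[0,0,0]},
  ],
  grip_force=4,
)

```text
clock: 23.28
eef_pos: [0.5856, 0.2643, 0.1699]
tcp_rot: [-0.069, 0.998, 0.001, 0.001]
wrist_force: [0.4, 4.9, -0.6]
opening: 0.51
gripper_force: 4.0
```

Emit:
drive_tool(
  rows=[
    {"delta_pos":[0,0,0],"turn":[0,0,0]},
    {"delta_pos":[0,0,0],"turn":[0,0,0]},
    {"delta_pos":[0,0,0],"turn":[0,0,0]},
    {"delta_pos":[0,0,0],"turn":[0,0,0]},
    {"delta_pos":[0,0,0],"turn":[0,0,0]},
    {"delta_pos":[0,0,0],"turn":[0,0,0]},
    {"delta_pos":[0,0,0],"turn":[0,0,0]},
    {"delta_pos":[0,0,0],"turn":[0,0,0]},
  ],
  claw=0.2,
)

```text
clock: 24.28
eef_pos: [0.5852, 0.2633, 0.1694]
tcp_rot: [-0.069, 0.998, -0.0, 0.0]
wrist_force: [-0.3, -0.0, 0.1]
opening: 0.799
gripper_force: 0.0
```

Emit:
drive_tool(
  rows=[
    {"delta_pos":[0,0,0.15],"turn":[0,0,0]},
    {"delta_pos":[0,0,0.4],"turn":[0,0,0]},
    {"delta_pos":[0,0,0.7],"turn":[0,0,0]},
    {"delta_pos":[0,0,1],"turn":[0,0,0]},
  ],
)

```text
clock: 24.78
eef_pos: [0.5856, 0.2634, 0.2521]
tcp_rot: [-0.069, 0.998, 0.0, 0.001]
wrist_force: [0.6, 0.4, 0.1]
opening: 0.797
gripper_force: 0.0
```

Emit:
drive_tool(
  rows=[
    {"delta_pos":[0,0,0.4],"turn":[0,0,0]},
    {"delta_pos":[0,0,0.8],"turn":[0,0,0]},
    {"delta_pos":[0,0,1],"turn":[0,0,0]},
    {"delta_pos":[0,0,1],"turn":[0,0,0]},
  ],
)

```text
clock: 25.28
eef_pos: [0.5858, 0.2635, 0.3314]
tcp_rot: [-0.069, 0.998, 0.0, 0.002]
wrist_force: [1.1, -0.3, 0.4]
opening: 0.804
gripper_force: 0.0
```

Emit:
drive_tool(
  rows=[
    {"delta_pos":[-0.4,0,0],"turn":[0,0,0]},
    {"delta_pos":[-1,0,0],"turn":[0,0,0]},
    {"delta_pos":[-1,0,0],"turn":[0,0,0]},
    {"delta_pos":[-1,0,0],"turn":[0,0,0]},
    {"delta_pos":[-1,0,0],"turn":[0,0,0]},
    {"delta_pos":[-1,0,0],"turn":[0,0,0]},
    {"delta_pos":[-1,0,0],"turn":[0,0,0]},
    {"delta_pos":[-1,0,0],"turn":[0,0,0]},
  ],
)

```text
clock: 26.28
eef_pos: [0.5054, 0.2633, 0.3293]
tcp_rot: [-0.069, 0.998, -0.0, -0.0]
wrist_force: [-0.1, -0.2, 0.4]
opening: 0.803
gripper_force: 0.0
```

Run:
```python
from h import *
o=arm.get_obs(); print(o['eef_pos'],o['wrist_force'])
a=[snap('scene',f's6{i}')['color'][130:280,340:490].astype(int) for i in range(4)]
w=snap('wrist','w6')
print([np.abs(a[i]-a[0]).mean() for i in range(4)],[(np.abs(a[i]-a[0]).max(2)>25).sum() for i in range(4)])
# carrier level check: compare projected expected features with blue rim / brass tops
d=load('s63'); yaw=np.radians(8); c=np.array([.5857,.2625,.059]); u=np.array([np.cos(yaw),np.sin(yaw),0]); v=np.array([-u[1],u[0],0])
im=d['color'].copy()
for s in (-1,1):
    P=[c+s*.085*v+a_*.032*u+b_*.032*v+[0,0,.032] for a_,b_ in [(1,1),(1,-1),(-1,-1),(-1,1)]]
    cv2.polylines(im,[np.int32(proj(d,P)*8)],True,(0,255,0),1,cv2.LINE_AA,3)
    P=[c+s*.085*v+[.017*np.cos(t),.017*np.sin(t),.074] for t in np.linspace(0,6.28,30)]
    cv2.polylines(im,[np.int32(proj(d,P)*8)],True,(0,0,255),1,cv2.LINE_AA,3)
A=np.hstack([d['color'][120:270,340:490],im[120:270,340:490]]); cv2.imwrite('pics/fin.png',cv2.resize(A,(800,400),interpolation=cv2.INTER_CUBIC))
```

```text
[0.50542612 0.26325143 0.3293163 ] [-0.083613  -0.1846871  0.4455706]
[np.float64(0.0), np.float64(0.9554222222222222), np.float64(0.9530962962962963), np.float64(0.9525333333333333)] [np.int64(0), np.int64(0), np.int64(0), np.int64(0)]
```

The carrier is still, and I've used all ten pictures, so I'll check level in numbers. After a settling pause I'll compare the brass and blue blobs with where a level, hung carrier should appear.

Emit:
drive_tool(
  rows=[
    {"delta_pos":[0,0,0.1],"turn":[0,0,0]},
    {"delta_pos":[-1,0,0.1],"turn":[0,0,0]},
    {"delta_pos":[-1,0,0.1],"turn":[0,0,0]},
    {"delta_pos":[-1,0,0.1],"turn":[0,0,0]},
    {"delta_pos":[-1,0,0.1],"turn":[0,0,0]},
    {"delta_pos":[-1,0,0.1],"turn":[0,0,0]},
    {"delta_pos":[-1,0,0.1],"turn":[0,0,0]},
    {"delta_pos":[-1,0,0.1],"turn":[0,0,0]},
  ],
)

```text
clock: 27.52
eef_pos: [0.4255, 0.2632, 0.3372]
tcp_rot: [-0.069, 0.998, -0.0, -0.0]
wrist_force: [-0.4, -0.5, -0.2]
opening: 0.799
gripper_force: 0.0
```

Run:
```python
from h import *
np.set_printoptions(precision=1,suppress=True)
d=snap('scene','s7'); old=load('s63')
x=np.abs(d['color'].astype(int)-old['color'])[150:280,380:490]; print('moved px',(x.max(2)>25).sum())
h=cv2.cvtColor(d['color'],cv2.COLOR_BGR2HSV)
yaw=np.radians(8); c=np.array([.5857,.2625,.059]); u=np.array([np.cos(yaw),np.sin(yaw),0]); v=np.array([-u[1],u[0],0])
bl=cv2.inRange(h,(105,110,30),(125,255,255)); br=cv2.inRange(h,(8,130,20),(18,255,255))
for s in (-1,1):
    b=c+s*.085*v
    t=proj(d,[b+[0,0,.039],b+[0,0,.074],b+[0,0,.02]]); print('side',s,'expected bush mid/top, pocket',t.ravel())
    for m,nm in((br,'brass'),(bl,'blue')):
        x0,y0=(t[0]-[22,26]).astype(int); q=m[y0:y0+52,x0:x0+44]
        n,l,st,ce=cv2.connectedComponentsWithStats(q)
        for i in range(1,n):
            if st[i,4]>40:
                p=np.argwhere(l==i)[:,::-1].astype(float); w,V=np.linalg.eigh(np.cov(p.T)); a=V[:,1]
                print(nm,st[i,:2]+[x0,y0],st[i,2:],ce[i]+[x0,y0],'axis deg',np.degrees(np.arctan2(a[1],a[0]))%180)
    print('expected axis',np.degrees(np.arctan2(*(t[0]-t[1])[::-1])))
```

```text
moved px 0
side -1 expected bush mid/top, pocket [396.4 228.7 397.7 218.3 395.7 234.2]
brass [391 216] [ 14  22 169] [397.2 227.3] axis deg 101.08266201456401
expected axis 97.19849662959125
side 1 expected bush mid/top, pocket [418.  187.9 419.6 177.6 417.2 193.4]
brass [415 179] [ 12  19 132] [419.6 189.1] axis deg 94.30848139906429
expected axis 98.56773891959071
```

Run:
```python
from h import *
from scipy.optimize import minimize
d=load('s7'); im=d['color'].astype(int)
m=(im[...,0]-im[...,2]>12); m[:, :370]=0; m[:,450:]=0; m[:160]=0; m[260:]=0; print('blue px',m.sum())
dt=cv2.GaussianBlur(m.astype(np.float32),(0,0),1.2)
yaw=np.radians(8)
def walls(p):
    Rm=(R.from_euler('z',yaw+p[3])*R.from_euler('xy',p[4:6])); piv=np.array([.5857+p[0],.2625+p[1],.205+p[2]])
    out=[]
    for s in(-1,1):
        q=[]
        for a in(-.032,.032):
            for z in(-.142,-.114):
                for b in(-.032,.032): q.append(piv+Rm.apply([a,s*.085+b,z]))
        out.append(proj(d,q))
    return out
def model(p):
    o=np.zeros((480*4,640*4),np.uint8)
    for q in walls(p):
        # near faces seen by camera: +x (idx4..7) and -y (b=-)
        for f in([4,5,7,6],[0,2,6,4]): cv2.fillPoly(o,[np.int32(np.round((q[f]+.5)*4))],255)
    return cv2.GaussianBlur(cv2.resize(o,(640,480),interpolation=cv2.INTER_AREA)/255.,(0,0),1.2)[160:260,370:450]
f=lambda p: ((model(p)-dt[160:260,370:450])**2).sum()+ (p[2]/.002)**2*.3+(p[3]/.03)**2*.3
s=np.diag([.005,.005,.002,.03,.05,.05]); best=min((minimize(f,x0*np.ones(6)*[.003,.003,0,0,.02,.02],method='Nelder-Mead',options=dict(initial_simplex=np.vstack([np.zeros(6),s])+x0*np.array([.003,.003,0,0,.02,.02]),maxiter=600)) for x0 in(0,1,-1)),key=lambda r:r.fun)
print(best.fun,f(np.zeros(6)),best.x[:3],np.degrees(best.x[3:]))
```

```text
blue px 605
139.9234325666755 170.36196904508276 [-0.00570555  0.0019487   0.00084616] [ 0.1243433  -0.86092054 -1.14952385]
```

The fitted tilt is about 1°, within measurement noise, and the carrier isn't moving. I'll hand in now.

```bash
python3 -c "
from station import arm
print(arm.finish_job())"
```

```text
the job is handed in; nothing more can be done
None
```

The loose bush is in the empty pocket, and the loaded carrier hangs still on the free hook, level to about 1° by an approximate camera fit; the job was handed in at about 27.6 s, result not shown.

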